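# Roll the strips of a heat spreader down in a bonding jig

## Robot

A 6-joint arm with a two-finger parallel gripper is mounted at the origin on a cart in front of the work surface, level with it; the furniture and walls round the work are solid. World frame = base frame: x ahead of the robot, y to its left, z up, the work surface at z = 0. Lengths are in mm, angles in rad, forces in N, time in s.
With the tool pointing down it reaches from about 350 to 775 mm from the base axis. Payload 7.3 kg.
Tool frame: the origin (TCP) lies on the centre line of the jaws, within the pads' length; the fingertips stand 17 mm ahead of it and the grasp point (between the pads) lies 2 mm behind it; z points along the fingers, y is the line along which they close (so a half turn about z gives the same grasp; the last joint's range is limited). The gripper opens to 92 mm and grips with 3 to 60 N. Pads are 19 mm wide; open, the fingers measure 130 mm over their backs; the gripper's body (75 mm by 190 mm) begins 47 mm behind the grasp point.
Start: joints at [1.063, 0.342, 1.524, -0, 1.275, -0.146], TCP at [185.814, 491.036, 243.741] pointing down, gripper open.
Joint ranges: [-2.53, 2.53], [-0.77, 2.02], [0.04, 2.7], [-1, 4.14], [0.28, 2.66], [-3.11, 3.11]. Speed limits (rad/s): [2.57, 2.57, 3.14, 3.14, 3.14, 3.14].

## Interface

Orientations are given as [roll, pitch, yaw] about the fixed x, y, z axes, in that order (R = Rz(yaw) Ry(pitch) Rx(roll)).
In Python, from plant import bot gives the robot as it stands. The module is installed in compiled form; this text tells all that it offers.
- The arm moves only by the shell command python3 -m pendant 'ROWS'. ROWS is JSON, a list of rows, each a list of 3 entries, a list of its own where there are three numbers: the shift along the world's x, y, z as a fraction of full scale, then the turn, a rotation vector about the world's x, y, z as a fraction of full scale, then the opening, from -1 (shut) to 1 (fully open), so that 0 is half open. In form: [[[tx, ty, tz], [rx, ry, rz], claw], ...]. A call has exactly 10 rows; each row shifts and turns the commanded pose from where the row before left it; what a row does not reach is not made up. Full scale, the value 1, is 30 mm for a shift and 0.12 rad for a turn. A row lasts 1/12 s, in which the tool goes at most 41.7 mm and 7.16 degrees, less where a joint would pass 70% of its speed; a pose out of reach is approached as far as the arm can. A call with a number of a shift or a turn outside -1 to 1 is refused whole. A call with a gripper value outside its range is refused whole. The fingers move at their own pace and stop on an object; the grip force is fixed at half the most. Time passes only in rows, so rows that do not move let the fingers close, or fill a call up. It gives the time, the measured TCP pose, the force, the opening and the grip force at its end, in the units of the state.
- bot.get_obs(): the state, without advancing time (a new reading comes with each control period).
- bot.capture(name): name is "side" or "top"; returns the picture (480x640x3 uint8, blue, green, red); there is no depth.
- bot.camera_params(name): a dict with "fovy" (degrees; the focal length in pixels is half the picture's height over the tangent of half this angle, whatever the lens; pixels are square), "cx", "cy" (the principal point, pixels), "camera_from_world" (4x4, takes a point from world to camera coordinates). Camera axes: x right, y down, z forward; pixel columns grow to the right and rows downward; lengths in mm; the calibration is good to about 2 mm. A picture is of the moment at which its call begins. camera_params takes no time and is no camera call.
- bot.close_job(): hands the job in; it is judged then, once.
The state is a dict: "time": time; "joint_positions": joint angles; "dq": joint speeds; "tau": joint torques, N m; "tool_pos": TCP position; "tcp_rot": TCP orientation; "contact_force": force on the tool from outside, world axes, zero at the start; "moment": the same for the moment, N m; "grip_width": finger opening in mm; "finger_force": force on a finger pad.
Only numpy, scipy, OpenCV 4.12 (cv2) and the standard library are available. Lean on these libraries where they do the work, as an engineer would, in place of code of your own. Each camera call takes 0.05 s, during which the arm holds its last target. There are 200 camera calls.

## Task

Take the hand roller out of its stand and roll it along the bonding jig from one end to the other with steady downward pressure, about 12 N and never more than 22 N, so that all six aluminium strips are pressed fully down, flush with the jig's top. Once the first strip is down, keep the roller on the jig until the last one is down, and touch the jig with nothing but the roller. Then hang the roller back upright in its stand and let go; leave the other things where they are.

Things in the scene. Friction and masses are not known exactly. Their poses are not given: they have to be found in the camera images.
- jig: bonding jig, fixed: dark steel base, grey bed on top, 80 (x) by 184 mm (y). Origin: centre of its underside, z up. The roller runs along jig y, axle along jig x. The bed's top is nominally 40 mm above the origin but was levelled by hand: up to 8 mm higher or lower and sloping along y by up to 0.04 rad, not in the readings, to be found by feel. It rests on springy pads and gives 1 mm per 10 N.
- jig_end_a (a point): point over the middle of the bare land at the jig's -y end, where the roller can be set down (jig x 0, y -78 mm, z 40 mm, the nominal height of the bed's top). The land is flush with the bed's top and runs from y -92 to -60 mm, where the strips begin.
- jig_end_b (a point): the same at the jig's +y end (jig x 0, y +78 mm, z 40 mm); land from y 60 to 92 mm
- strip0 (a joint): aluminium strip 43 mm (jig x) by 19 mm (jig y), centred at jig y -50 mm. Value: how far it is pressed down, in m: 0 to 0.001 at the start, when it stands 3 to 4 mm proud of the bed's top; 0.004 fully down and flush. Bedded in stiff adhesive: it sinks only under more than 8 N and stays where it is left.
- strip1 (a joint): as strip0, centred at jig y -30 mm
- strip2 (a joint): as strip0, centred at jig y -10 mm
- strip3 (a joint): as strip0, centred at jig y +10 mm
- strip4 (a joint): as strip0, centred at jig y +30 mm
- strip5 (a joint): as strip0, centred at jig y +50 mm
- roller: hand roller, about 0.32 kg, loose, 98 mm tall, hanging upright in the stand. Origin: lowest point of its drum, mid-width; z up along the handle, x along the axle. Free-turning black rubber drum, diameter 36 mm, 52 mm long, axle 18 mm above the origin; steel shoulder plate 92 (x) by 44 mm (y), 40 to 46 mm above the origin; above it the wooden handle. Same after a half turn about z.
- roller_handle (a point): centre of the roller's wooden handle, 72 mm above the drum's lowest point; handle 30 mm (roller x) by 24 mm (roller y), from 46 to 98 mm above the drum's lowest point. Grip it across y (24 mm), fingertips close above the shoulder plate.
- drum_centre (a point): centre of the roller's drum, 18 mm above the drum's lowest point and 54 mm below the centre of the handle
- stand: roller stand, fixed: dark steel foot 100 by 64 mm, two 12 mm thick walls along y at x = +-41 mm, tops 50 mm above the origin (centre of the foot's underside). The roller hangs with the drum between the walls (4 mm play a side in x), shoulder plate on both wall tops, drum's lowest point 10 mm above the origin, roller x along stand x (either way round).
- stand_seat (a point): point midway between the stand's wall tops, at their height: where the middle of the shoulder plate's underside lies when the roller hangs right. Ridges 4 mm high at the ends of the wall tops leave the plate about 5 mm play in y on each side.
- tweezers: steel tweezers, 118 mm long, lying in front of the jig; to be left alone
- tape_roll: flat roll of amber tape, 60 mm in diameter and 12 mm high, in front of the stand; to be left alone
- dish: small round white dish, 60 mm across, behind; to be left alone
- cutters: side cutters, 108 mm long, behind on the left; to be left alone
- driver: small screwdriver, 100 mm long, on the left; to be left alone
- brush: thin black brush, 134 mm long, behind; to be left alone
Not all that is in view belongs to the job. Leave any blue or pink look-alike of the roller alone.

How it is judged (in metres and radians):
On the way, in this order (a step that is already met when the one before it is completed fails the run):
1. the roller is lifted out of the stand (z of drum_centre in the frame of stand above 0.06 m), for 0.1 s.
2. all six strips are pressed down (value of joint each of strip0, strip1, strip2, strip3, strip4, strip5 above 0.003 m), for 0.1 s.
At the end, for the whole second after the job is handed in: every strip is at least 3 mm down (of 4 mm), and the roller hangs at rest in the stand: its shoulder plate lies on the wall tops (drum centre no more than 3 mm above its seated height), within 10 mm of the middle, upright within 0.08 rad and its axle along the stand's x within 0.2 rad (all of step 2 and horizontal distance between drum_centre and stand_seat below 0.01 m and z of drum_centre in the frame of stand below 0.031 m and angle between roller's own z axis and vertical below 0.08 rad and angle between the x axis of roller and the x axis of stand, either way round below 0.2 rad and linear speed of roller below 0.02 m/s); the robot touches nothing.
It fails at once if the roller presses on the jig with more than 22 N (contact force between roller and jig above 22 N).
It fails at once if the robot itself touches the jig (contact force between any of the fingers, the arm and jig above 1 N).
It fails at once if the roller is lifted off the jig (drum more than 10 mm above the standing strips) while some strips are down and others are not (value of joint any of strip0, strip1, strip2, strip3, strip4, strip5 above 0.003 m and not (value of joint each of strip0, strip1, strip2, strip3, strip4, strip5 above 0.003 m) and z of drum_centre in the frame of jig above 0.084 m).
It fails at once if the tweezers, tape roll, dish, cutters, screwdriver or brush are pushed away (distance of any of tweezers, tape_roll, dish, cutters, driver, brush from where it was at the start of the episode above 0.02 m).
It also fails if it takes over 64 s, if anything falls off the work surface, if the arm or the gripper's body presses on something with over 40 N, if the wrist force passes 120 N, or if a joint passes its speed limit or range.

## Working session

There is one attempt and no reset: what is moved stays moved. The work goes in short steps, Python scripts to look and compute and a shell command to move; the robot and the scene stay as the last step left them, time stands still between calls to the robot, and variables do not carry over. Pictures are saved under pics/ and viewed, at most 10 in all, crops included, and the job is handed in when it is done.

```bash
mkdir -p pics
python3 - <<'E'
from plant import bot
import cv2,json
o=bot.get_obs();print({k:o[k] for k in("time","tool_pos","tcp_rot","contact_force","grip_width")})
for n in("top","side"):
    cv2.imwrite(f"pics/{n}0.png",bot.capture(n));p=bot.camera_params(n);print(n,p)
E
```

```text
{'time': 0.0, 'tool_pos': array([185.6377337 , 490.67692706, 243.05017353]), 'tcp_rot': array([-3.14007315e+00, -2.03764958e-04,  2.77976974e+00]), 'contact_force': array([ 0.31239923, -0.56191573, -0.74409234]), 'grip_width': 91.98060566431951}
top {'fovy': 45.59923532411964, 'cx': 317.5861354586029, 'cy': 234.2458635354902, 'camera_from_world': array([[ 1.23513630e-01, -9.92342231e-01, -1.13096887e-03,
         2.93183174e+02],
       [-9.71110858e-01, -1.20636378e-01, -2.05889695e-01,
         5.51372405e+02],
       [ 2.04176604e-01,  2.65284798e-02, -9.78574552e-01,
         1.04555590e+03],
       [ 0.00000000e+00,  0.00000000e+00,  0.00000000e+00,
         1.00000000e+00]])}
side {'fovy': 56.10044879656842, 'cx': 324.3626652401425, 'cy': 245.92264697281723, 'camera_from_world': array([[-5.08247175e-01, -8.61139004e-01,  1.11545462e-02,
         5.70659731e+02],
       [-6.39061672e-01,  3.68430690e-01, -6.75173315e-01,
         2.43824639e+02],
       [ 5.77308399e-01, -3.50283373e-01, -7.37574790e-01,
         1.03299423e+03],
       [ 0.00000000e+00,  0.00000000e+00,  0.00000000e+00,
         1.00000000e+00]])}
```

View pics/top0.png

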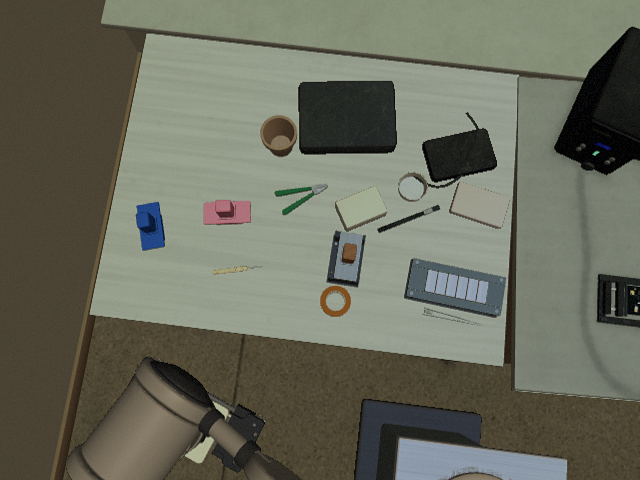

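View pics/side0.png

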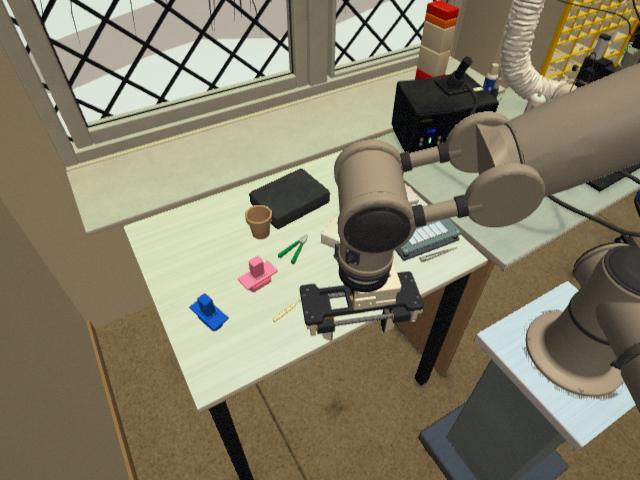

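The candidates for the roller are the wooden-handled one in the dark stand at top (348,252), the pink one at (227,212) and the blue one at (150,225). The description fits the one in the stand. The jig is at (455,287), the tape at (336,300) and the tweezers at (450,316). I'll check this in one close crop and measure.

```bash
cat > h.py <<'E'
from plant import bot
import cv2,numpy as np
def ray(n,uv,z):
    p=bot.camera_params(n);f=240/np.tan(np.radians(p["fovy"]/2));T=p["camera_from_world"]
    d=T[:3,:3].T@np.array([(uv[0]-p["cx"])/f,(uv[1]-p["cy"])/f,1]);c=-T[:3,:3].T@T[:3,3]
    return (c+d*(z-c[2])/d[2])
def proj(n,P):
    p=bot.camera_params(n);f=240/np.tan(np.radians(p["fovy"]/2));q=p["camera_from_world"]@np.append(P,1)
    return q[:2]/q[2]*f+[p["cx"],p["cy"]]
E
python3 - <<'E'
from h import *
im=cv2.imread("pics/top0.png")
c=im[225:325,315:515];c=cv2.resize(c,None,fx=4,fy=4,interpolation=cv2.INTER_CUBIC);cv2.imwrite("pics/crop1.png",c)
hsv=cv2.cvtColor(im,cv2.COLOR_BGR2HSV)
def cn(mask,box,name,z,minA=20):
    m=np.zeros(mask.shape,np.uint8);x0,y0,x1,y1=box;m[y0:y1,x0:x1]=mask[y0:y1,x0:x1]
    for k in cv2.findContours(m,cv2.RETR_EXTERNAL,cv2.CHAIN_APPROX_NONE)[0]:
        if cv2.contourArea(k)<minA: continue
        r=cv2.minAreaRect(k);b=cv2.boxPoints(r);w=np.array([ray("top",q,z)[:2] for q in b])
        e=w[1]-w[0],w[2]-w[1]
        print(name,np.round(r[0],1),"ctr",w.mean(0).round(1),"sides",[round(float(np.hypot(*v)),1) for v in e],"ang",[round(float(np.arctan2(v[1],v[0])),3) for v in e])
M=lambda lo,hi:cv2.inRange(hsv,np.array(lo),np.array(hi))
print(hsv[252,349],hsv[270,340],hsv[285,412],hsv[285,440],hsv[300,500],hsv[243,340])
cn(M([5,100,40],[18,255,220]),(325,228,368,288),"handle",108)
cn(M([0,0,0],[179,255,150]),(322,226,370,289),"stand",0)
cn(M([0,0,0],[179,255,150]),(395,250,515,322),"jig",20)
cn(M([95,15,170],[125,90,255]),(415,265,500,310),"strip",43)
E
```

```text
[ 15 133 119] [ 99  35 144] [100  47  98] [106  46 177] [99 53 97] [ 95  32 137]
handle [349.1 253. ] ctr [472.8 296.1] sides [34.7, 23.1] ang [-0.025, -1.592]
stand [345.8 257.4] ctr [483.4 298.1] sides [135.8, 67.2] ang [-0.024, -1.596]
jig [446.7 316.9] ctr [387.2  91.4] sides [15.6, 94.3] ang [-0.172, -1.707]
jig [455.2 287.4] ctr [446.8  79.5] sides [86.5, 195.2] ang [-0.115, -1.661]
jig [510.  285.5] ctr [464.3 -27.2] sides [15.9, 140.0] ang [-1.447, -3.088]
strip [482.2 291.4] ctr [441.8  32.4] sides [40.0, 16.2] ang [-0.085, -1.602]
strip [472.  289.2] ctr [443.6  52.1] sides [39.9, 16.3] ang [-0.093, -1.615]
strip [461.6 287.2] ctr [445.1  72.1] sides [39.9, 16.3] ang [-0.089, -1.615]
strip [451.4 284.8] ctr [447.2  91.8] sides [40.0, 16.0] ang [-0.086, -1.615]
strip [441.3 282.7] ctr [448.8 111.5] sides [39.5, 16.3] ang [-0.097, -1.63]
strip [431.  280.6] ctr [450.6 131.5] sides [40.0, 16.1] ang [-0.079, -1.615]
```

View pics/crop1.png

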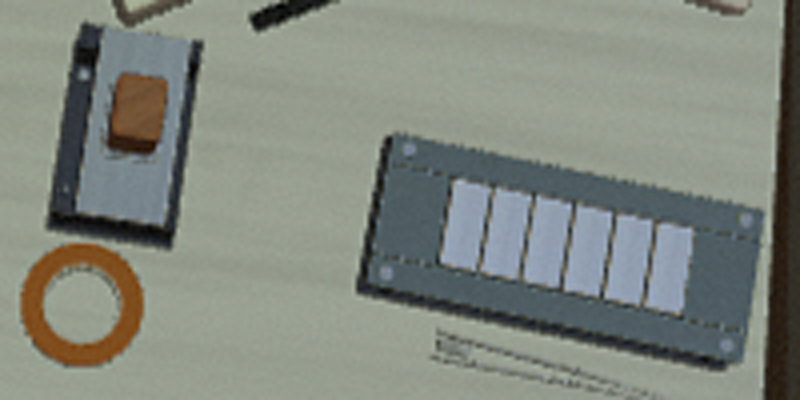

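The crop confirms the choice: the roller has a wooden handle at (349,253) and a light steel plate over the dark stand. The jig has six bright strips from (431,281) to (482,291). Next I'll measure the plate for the seat and yaw.

Run:
```python
from h import *
im=cv2.imread("pics/top0.png");hsv=cv2.cvtColor(im,cv2.COLOR_BGR2HSV)
print(im[250,328:372].tolist()[::3])
m=cv2.inRange(hsv,np.array([85,15,110]),np.array([125,70,185]));b=np.zeros_like(m);b[226:290,330:368]=m[226:290,330:368]
b=cv2.morphologyEx(b,cv2.MORPH_OPEN,np.ones((3,3)))
k=max(cv2.findContours(b,cv2.RETR_EXTERNAL,cv2.CHAIN_APPROX_NONE)[0],key=cv2.contourArea)
r=cv2.minAreaRect(k);w=np.array([ray("top",q,56) for q in cv2.boxPoints(r)])
print("plate",r,w.round(1),w.mean(0).round(1),[np.linalg.norm(w[i+1]-w[i]).round(1) for i in(0,1)],[np.arctan2(*(w[i+1]-w[i])[1::-1]).round(3) for i in(0,1)])
# handle top face: brighter orange
for lo in (100,110,115):
    m=cv2.inRange(hsv,np.array([5,90,lo]),np.array([20,255,255]));b=np.zeros_like(m);b[228:288,325:368]=m[228:288,325:368]
    k=max(cv2.findContours(b,cv2.RETR_EXTERNAL,cv2.CHAIN_APPROX_NONE)[0],key=cv2.contourArea)
    r=cv2.minAreaRect(k);w=np.array([ray("top",q,108) for q in cv2.boxPoints(r)])
    print("htop",lo,w.mean(0).round(1),[np.linalg.norm(w[i+1]-w[i]).round(1) for i in(0,1)],[np.arctan2(*(w[i+1]-w[i])[1::-1]).round(3) for i in(0,1)])
```

```text
[[140, 155, 148], [64, 70, 71], [57, 52, 46], [37, 35, 33], [142, 138, 125], [33, 39, 53], [51, 79, 110], [52, 83, 114], [55, 85, 118], [53, 88, 121], [142, 135, 122], [64, 59, 54], [140, 158, 149], [143, 158, 150], [140, 155, 148]]
plate ((347.982666015625, 256.1127014160156), (21.8962345123291, 45.99729919433594), 8.746162414550781) [[432.2 318.3  56. ]
 [521.8 315.3  56. ]
 [520.4 273.   56. ]
 [430.9 276.7  56. ]] [476.3 295.8  56. ] [np.float64(89.7), np.float64(42.3)] [np.float64(-0.034), np.float64(-1.603)]
htop 100 [476.2 296.  108. ] [np.float64(27.4), np.float64(22.5)] [np.float64(-0.025), np.float64(-1.592)]
htop 110 [476.4 295.5 108. ] [np.float64(26.9), np.float64(21.7)] [np.float64(-0.048), np.float64(-1.616)]
htop 115 [473.5 295.2 108. ] [np.float64(25.6), np.float64(8.3)] [np.float64(-0.979), np.float64(-2.572)]
```

```bash
python3 -m pendant '[[[0.97,-0.65,0],[0,0,0.27],1],[[0.97,-0.65,0],[0,0,0.27],1],[[0.97,-0.65,0],[0,0,0.27],1],[[0.97,-0.65,0],[0,0,0.27],1],[[0.97,-0.65,0],[0,0,0.27],1],[[0.97,-0.65,0],[0,0,0.27],1],[[0.97,-0.65,0],[0,0,0.27],1],[[0.97,-0.65,0],[0,0,0.27],1],[[0.97,-0.65,0],[0,0,0.27],1],[[0.96,-0.65,0],[0,0,0.3],1]]'
```

```text
time: 0.93
tool_pos: [477.6, 294.7, 243.4]
tcp_rot: [-3.141, -0.001, 3.109]
contact_force: [1.4, -0.7, -1.1]
grip_width: 92.0
finger_force: 0.0
```

```bash
python3 -m pendant '[[[0,0.04,-0.9],[0,0,0],1],[[0,0,-0.9],[0,0,0],1],[[0,0,-0.9],[0,0,0],1],[[0,0,-0.9],[0,0,0],1],[[0,0,-0.8],[0,0,0],1],[[0,0,-0.6],[0,0,0],1],[[0,0,-0.4],[0,0,0],1],[[0,0,-0.13],[0,0,0],1],[[0,0,0],[0,0,0],1],[[0,0,0],[0,0,0],1]]'
python3 - <<'E'
from h import *
for n in("top","side"):
    im=bot.capture(n);u,v=proj(n,[476,296,80]).astype(int);print(n,u,v)
    c=im[v-60:v+60,u-80:u+80] if n=="top" else im[v-60:v+60,u-80:u+80]
    cv2.imwrite(f"pics/{n}1.png",c)
a=cv2.imread("pics/top1.png");b=cv2.imread("pics/side1.png")
cv2.imwrite("pics/pair1.png",cv2.resize(np.hstack([a,b]),None,fx=2.5,fy=2.5,interpolation=cv2.INTER_CUBIC))
E
```

```text
time: 1.77
tool_pos: [476.7, 297.3, 78.2]
tcp_rot: [3.141, 0.0, 3.107]
contact_force: [0.1, 0.5, 0.1]
grip_width: 92.1
finger_force: 0.0
top 348 253
side 353 243
```

View pics/pair1.png

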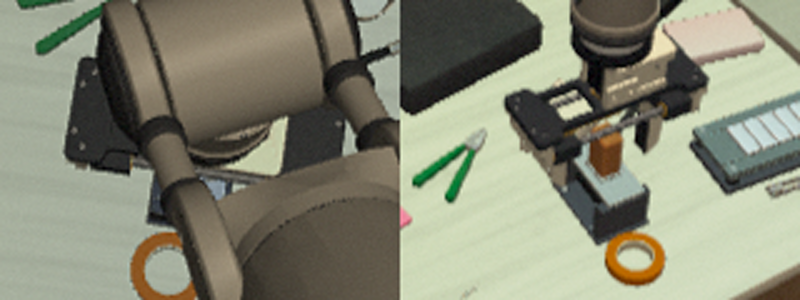

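The side view shows the wooden handle between the open fingers, above the plate. I'll close and lift.

```bash
python3 -m pendant '[[[0,-0.05,0],[0,0,0],-1],[[0,0,0],[0,0,0],-1],[[0,0,0],[0,0,0],-1],[[0,0,0],[0,0,0],-1],[[0,0,0],[0,0,0],-1],[[0,0,0],[0,0,0],-1],[[0,0,0],[0,0,0],-1],[[0,0,0],[0,0,0],-1],[[0,0,0],[0,0,0],-1],[[0,0,0],[0,0,0],-1]]'
python3 -m pendant '[[[0,0,0.1],[0,0,0],-1],[[0,0,0.2],[0,0,0],-1],[[0,0,0.3],[0,0,0],-1],[[0,0,0.4],[0,0,0],-1],[[0,0,0.5],[0,0,0],-1],[[0,0,0.5],[0,0,0],-1],[[0,0,0.5],[0,0,0],-1],[[0,0,0.5],[0,0,0],-1],[[0,0,0.2],[0,0,0],-1],[[0,0,0],[0,0,0],-1]]'
```

```text
time: 2.7
tool_pos: [476.5, 295.7, 77.8]
tcp_rot: [3.142, -0.0, 3.107]
contact_force: [0.3, 0.9, -0.4]
grip_width: 29.8
finger_force: 0.0
time: 3.53
tool_pos: [477.3, 296.1, 175.9]
tcp_rot: [3.14, 0.003, 3.107]
contact_force: [-0.0, -0.1, -2.7]
grip_width: 24.0
finger_force: 30.0
```

Run:
```python
from h import *
o=bot.get_obs();t=o["tool_pos"];print(t,o["tcp_rot"],o["contact_force"],o["moment"])
im=bot.capture("side");cv2.imwrite("pics/side2.png",im)
for dz in (66,70,74):
  print(dz,"plate front edge (x-46) under",[proj("side",t+[-46,s*22,40-dz]).round(1) for s in(1,-1)],"drum low",proj("side",t+[-26,0,-dz]).round(1))
u,v=proj("side",t+[0,0,-30]).astype(int);print(u,v)
cv2.imwrite("pics/side2c.png",cv2.resize(im[v-50:v+50,u-65:u+65],None,fx=6,fy=6,interpolation=cv2.INTER_CUBIC))
```

```text
[477.27669246 296.13071    175.86022784] [3.13984177 0.00333501 3.10742158] [-0.00658265 -0.08748419 -2.6754333 ] [ 0.04748515 -0.00904272  0.02421845]
66 plate front edge (x-46) under [array([358. , 239.2]), array([373.4, 232.5])] drum low [359.9 242. ]
70 plate front edge (x-46) under [array([357.9, 240.4]), array([373.2, 233.7])] drum low [359.8 243.1]
74 plate front edge (x-46) under [array([357.8, 241.5]), array([373.1, 234.9])] drum low [359.7 244.2]
355 225
```

View pics/side2c.png

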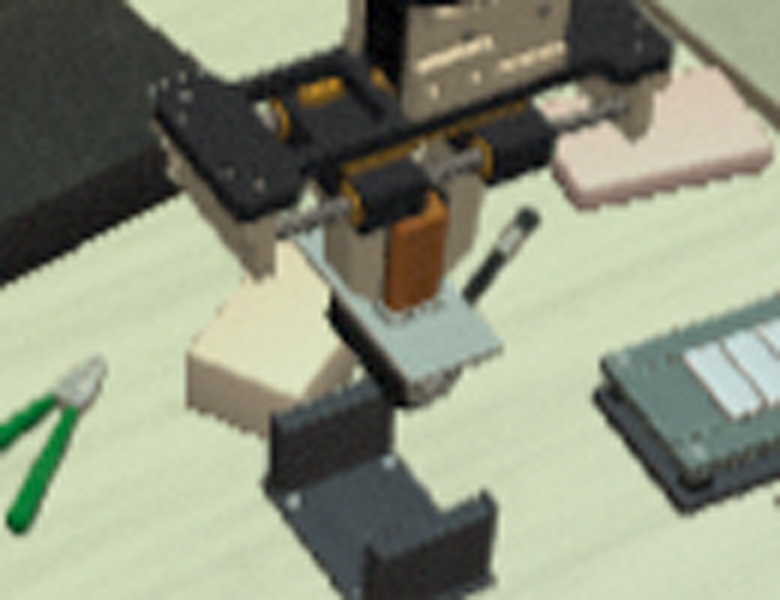

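The roller is held upright with its plate level, at about TCP − 69 mm for the drum's low point. I'll triangulate the strips from the two views to narrow the bed height.

Run:
```python
from h import *
def blobs(f,box):
    im=cv2.imread(f);hsv=cv2.cvtColor(im,cv2.COLOR_BGR2HSV)
    m=cv2.inRange(hsv,np.array([95,12,170]),np.array([125,90,255]));b=np.zeros_like(m);x0,y0,x1,y1=box;b[y0:y1,x0:x1]=m[y0:y1,x0:x1]
    out=[]
    for k in cv2.findContours(b,cv2.RETR_EXTERNAL,cv2.CHAIN_APPROX_NONE)[0]:
        if cv2.contourArea(k)>25: M=cv2.moments(k);out.append((M["m10"]/M["m00"],M["m01"]/M["m00"],cv2.contourArea(k)))
    return np.array(sorted(out)).round(1)
t=blobs("pics/top0.png",(415,265,500,310));s=blobs("pics/side2.png",(395,200,475,265));print(s)
def P(n):
    p=bot.camera_params(n);f=240/np.tan(np.radians(p["fovy"]/2));K=np.array([[f,0,p["cx"]],[0,f,p["cy"]],[0,0,1]]);return K@p["camera_from_world"][:3]
if len(s)==len(t):
    X=cv2.triangulatePoints(P("top"),P("side"),t[:,:2].T.copy(),s[:,:2].T.copy());print((X[:3]/X[3]).T.round(1))
```

```text
[]
```

```bash
python3 -m pendant '[[[-0.08,-0.45,0],[0,0,-0.05],-1],[[-0.08,-0.45,0],[0,0,-0.05],-1],[[-0.08,-0.45,0],[0,0,-0.05],-1],[[-0.08,-0.45,0],[0,0,-0.05],-1],[[-0.08,-0.45,0],[0,0,-0.05],-1],[[-0.08,-0.45,0],[0,0,-0.05],-1],[[-0.08,-0.45,-0.3],[0,0,-0.05],-1],[[-0.08,-0.45,-0.3],[0,0,-0.05],-1],[[-0.08,-0.45,-0.3],[0,0,-0.05],-1],[[-0.08,-0.45,-0.3],[0,0,0],-1]]'
```

```text
time: 4.42
tool_pos: [452.2, 159.4, 137.6]
tcp_rot: [3.141, 0.0, 3.052]
contact_force: [-0.2, 0.3, -3.0]
grip_width: 23.8
finger_force: 30.0
```

Run:
```python
from h import *
im=cv2.imread("pics/side2.png");hsv=cv2.cvtColor(im,cv2.COLOR_BGR2HSV)
print(hsv[238,408:414].tolist(),hsv[230,395:400].tolist())
m=cv2.inRange(hsv,np.array([90,0,185]),np.array([130,60,255]));x0,y0,x1,y1=392,205,480,262
b=np.zeros_like(m);b[y0:y1,x0:x1]=m[y0:y1,x0:x1]
n,l,st,c=cv2.connectedComponentsWithStats(b,connectivity=4)
print([(st[i].tolist(),c[i].round(1).tolist()) for i in range(1,n) if st[i][4]>8])
for z in(35,40,45,50): print(z,[proj("side",[446.2+.0885*d,81.9+.996*d,z]).round(1).tolist() for d in(59.5,0,-59.5)])
cv2.imwrite("pics/j.png",cv2.resize(im[195:265,385:485],None,fx=6,fy=6,interpolation=cv2.INTER_CUBIC))
```

```text
[[89, 24, 221], [85, 22, 219], [86, 25, 217], [84, 24, 217], [85, 26, 218], [89, 24, 212]] [[38, 37, 218], [39, 37, 219], [40, 36, 220], [39, 38, 215], [36, 36, 196]]
[]
35 [[405.7, 239.9], [424.1, 233.2], [442.0, 226.8]]
40 [[406.0, 238.6], [424.4, 232.0], [442.4, 225.5]]
45 [[406.2, 237.3], [424.8, 230.7], [442.7, 224.2]]
50 [[406.5, 236.1], [425.1, 229.4], [443.1, 223.0]]
```

View pics/j.png

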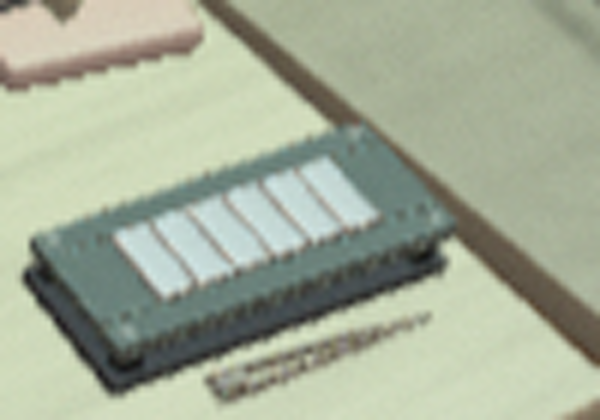

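Run:
```python
from h import *
im=cv2.imread("pics/side2.png");hsv=cv2.cvtColor(im,cv2.COLOR_BGR2HSV)
m=cv2.inRange(hsv,np.array([70,8,185]),np.array([130,60,255]));x0,y0,x1,y1=400,215,455,248
b=np.zeros_like(m);b[y0:y1,x0:x1]=m[y0:y1,x0:x1]
n,l,st,c=cv2.connectedComponentsWithStats(b,connectivity=4)
s=np.array(sorted(c[i].tolist() for i in range(1,n) if st[i][4]>20));print(s.round(1))
t=np.array([[431.0,280.6],[441.3,282.7],[451.4,284.8],[461.6,287.2],[472,289.2],[482.2,291.4]])
def P(n):
    p=bot.camera_params(n);f=240/np.tan(np.radians(p["fovy"]/2));return np.array([[f,0,p["cx"]],[0,f,p["cy"]],[0,0,1]])@p["camera_from_world"][:3]
if len(s)==6:
    X=cv2.triangulatePoints(P("top"),P("side"),t.T.copy(),s.T.copy());print((X[:3]/X[3]).T.round(1))
# reference: stand plate? same check with land screws not needed
```

```text
[[410.2 237.7]
 [416.3 235.3]
 [425.6 231.9]
 [434.7 228.5]
 [440.9 226.4]]
```

The side view shows all six strips, from (410,238) to (441,226). That fits a bed top of about 33–38 mm, nearly level, so I'll come down to just above it and then feel.

```bash
python3 -m pendant '[[[0.03,0,-0.2],[0,0,0],-1],[[0,0,-0.2],[0,0,0],-1],[[0,0,-0.2],[0,0,0],-1],[[0,0,-0.1],[0,0,0],-1],[[0,0,-0.02],[0,0,0],-1],[[0,0,0],[0,0,0],-1],[[0,0,0],[0,0,0],-1],[[0,0,0],[0,0,0],-1],[[0,0,0],[0,0,0],-1],[[0,0,0],[0,0,0],-1]]'
```

```text
time: 5.25
tool_pos: [453.5, 160.8, 116.4]
tcp_rot: [3.141, 0.0, 3.054]
contact_force: [0.6, -0.1, -2.9]
grip_width: 23.8
finger_force: 30.0
```

```bash
python3 -m pendant '[[[0,0,-0.006],[0,0,0],-1],[[0,0,-0.006],[0,0,0],-1],[[0,0,-0.006],[0,0,0],-1],[[0,0,-0.006],[0,0,0],-1],[[0,0,-0.006],[0,0,0],-1],[[0,0,-0.006],[0,0,0],-1],[[0,0,-0.006],[0,0,0],-1],[[0,0,-0.006],[0,0,0],-1],[[0,0,0],[0,0,0],-1],[[0,0,0],[0,0,0],-1]]'
```

```text
time: 6.08
tool_pos: [453.4, 160.7, 114.8]
tcp_rot: [3.142, -0.0, 3.053]
contact_force: [-0.7, -0.0, -2.3]
grip_width: 23.7
finger_force: 30.0
```

```bash
python3 -m pendant '[[[0,0,-0.008],[0,0,0],-1],[[0,0,-0.008],[0,0,0],-1],[[0,0,-0.008],[0,0,0],-1],[[0,0,-0.008],[0,0,0],-1],[[0,0,-0.008],[0,0,0],-1],[[0,0,-0.008],[0,0,0],-1],[[0,0,-0.008],[0,0,0],-1],[[0,0,0],[0,0,0],-1],[[0,0,0],[0,0,0],-1],[[0,0,0],[0,0,0],-1]]'
```

```text
time: 6.92
tool_pos: [453.4, 160.7, 113.1]
tcp_rot: [3.142, 0.0, 3.053]
contact_force: [0.4, 0.3, -3.4]
grip_width: 24.0
finger_force: 30.0
```

```bash
python3 -m pendant '[[[0,0,-0.008],[0,0,0],-1],[[0,0,-0.008],[0,0,0],-1],[[0,0,-0.008],[0,0,0],-1],[[0,0,-0.008],[0,0,0],-1],[[0,0,-0.008],[0,0,0],-1],[[0,0,-0.008],[0,0,0],-1],[[0,0,-0.008],[0,0,0],-1],[[0,0,0],[0,0,0],-1],[[0,0,0],[0,0,0],-1],[[0,0,0],[0,0,0],-1]]'
```

```text
time: 7.75
tool_pos: [453.4, 160.7, 111.4]
tcp_rot: [3.141, 0.0, 3.053]
contact_force: [-0.6, -0.9, -2.9]
grip_width: 23.7
finger_force: 30.0
```

```bash
python3 -m pendant '[[[0,0,-0.008],[0,0,0],-1],[[0,0,-0.008],[0,0,0],-1],[[0,0,-0.008],[0,0,0],-1],[[0,0,-0.008],[0,0,0],-1],[[0,0,-0.008],[0,0,0],-1],[[0,0,-0.008],[0,0,0],-1],[[0,0,-0.008],[0,0,0],-1],[[0,0,0],[0,0,0],-1],[[0,0,0],[0,0,0],-1],[[0,0,0],[0,0,0],-1]]'
```

```text
time: 8.58
tool_pos: [453.4, 160.8, 109.8]
tcp_rot: [3.141, 0.0, 3.053]
contact_force: [0.1, 0.1, -2.6]
grip_width: 24.1
finger_force: 30.0
```

```bash
python3 -m pendant '[[[0,0,-0.008],[0,0,0],-1],[[0,0,-0.008],[0,0,0],-1],[[0,0,-0.008],[0,0,0],-1],[[0,0,-0.008],[0,0,0],-1],[[0,0,-0.008],[0,0,0],-1],[[0,0,-0.008],[0,0,0],-1],[[0,0,-0.008],[0,0,0],-1],[[0,0,0],[0,0,0],-1],[[0,0,0],[0,0,0],-1],[[0,0,0],[0,0,0],-1]]'
```

```text
time: 9.42
tool_pos: [453.4, 160.8, 108.1]
tcp_rot: [3.141, 0.0, 3.053]
contact_force: [0.8, -0.1, -2.6]
grip_width: 24.0
finger_force: 30.0
```

```bash
python3 -m pendant '[[[0,0,-0.007],[0,0,0],-1],[[0,0,-0.007],[0,0,0],-1],[[0,0,-0.007],[0,0,0],-1],[[0,0,-0.007],[0,0,0],-1],[[0,0,-0.007],[0,0,0],-1],[[0,0,-0.007],[0,0,0],-1],[[0,0,-0.007],[0,0,0],-1],[[0,0,0],[0,0,0],-1],[[0,0,0],[0,0,0],-1],[[0,0,0],[0,0,0],-1]]'
```

```text
time: 10.25
tool_pos: [453.4, 160.7, 106.6]
tcp_rot: [3.142, -0.0, 3.053]
contact_force: [-0.1, -0.3, -2.9]
grip_width: 24.3
finger_force: 30.0
```

```bash
python3 -m pendant '[[[0,0,-0.007],[0,0,0],-1],[[0,0,-0.007],[0,0,0],-1],[[0,0,-0.007],[0,0,0],-1],[[0,0,-0.007],[0,0,0],-1],[[0,0,-0.007],[0,0,0],-1],[[0,0,-0.007],[0,0,0],-1],[[0,0,-0.007],[0,0,0],-1],[[0,0,0],[0,0,0],-1],[[0,0,0],[0,0,0],-1],[[0,0,0],[0,0,0],-1]]'
```

```text
time: 11.08
tool_pos: [453.4, 160.7, 105.1]
tcp_rot: [3.141, 0.0, 3.053]
contact_force: [0.8, -0.3, -3.1]
grip_width: 24.3
finger_force: 30.0
```

```bash
python3 -m pendant '[[[0,0,-0.007],[0,0,0],-1],[[0,0,-0.007],[0,0,0],-1],[[0,0,-0.007],[0,0,0],-1],[[0,0,-0.007],[0,0,0],-1],[[0,0,-0.007],[0,0,0],-1],[[0,0,-0.007],[0,0,0],-1],[[0,0,-0.007],[0,0,0],-1],[[0,0,0],[0,0,0],-1],[[0,0,0],[0,0,0],-1],[[0,0,0],[0,0,0],-1]]'
```

```text
time: 11.92
tool_pos: [453.4, 160.7, 103.8]
tcp_rot: [3.141, 0.0, 3.053]
contact_force: [-0.1, -0.1, -1.2]
grip_width: 23.7
finger_force: 30.0
```

Contact is beginning. I'll press about 1 mm more.

```bash
python3 -m pendant '[[[0,0,-0.007],[0,0,0],-1],[[0,0,-0.007],[0,0,0],-1],[[0,0,-0.007],[0,0,0],-1],[[0,0,-0.007],[0,0,0],-1],[[0,0,-0.007],[0,0,0],-1],[[0,0,0],[0,0,0],-1],[[0,0,0],[0,0,0],-1],[[0,0,0],[0,0,0],-1],[[0,0,0],[0,0,0],-1],[[0,0,0],[0,0,0],-1]]'
```

```text
time: 12.75
tool_pos: [453.5, 160.8, 103.0]
tcp_rot: [3.141, 0.0, 3.053]
contact_force: [-1.2, 0.1, 6.2]
grip_width: 24.2
finger_force: 30.0
```

Contact force is about 9 N (free reading −2.9). I'll press a little more and start rolling toward −y.

```bash
python3 -m pendant '[[[-0.002,-0.024,-0.003],[0,0,0],-1],[[-0.002,-0.024,-0.003],[0,0,0],-1],[[-0.002,-0.024,-0.003],[0,0,0],-1],[[-0.002,-0.024,-0.002],[0,0,0],-1],[[-0.002,-0.024,0],[0,0,0],-1],[[-0.002,-0.024,0],[0,0,0],-1],[[-0.002,-0.024,0],[0,0,0],-1],[[-0.002,-0.024,0],[0,0,0],-1],[[-0.002,-0.024,0],[0,0,0],-1],[[-0.002,-0.024,0],[0,0,0],-1]]'
```

```text
time: 13.58
tool_pos: [452.9, 153.7, 102.8]
tcp_rot: [3.141, 0.0, 3.053]
contact_force: [-2.7, 0.0, 7.7]
grip_width: 23.9
finger_force: 30.0
```

```bash
python3 -m pendant '[[[-0.002,-0.025,-0.003],[0,0,0],-1],[[-0.002,-0.025,-0.003],[0,0,0],-1],[[-0.002,-0.025,-0.003],[0,0,0],-1],[[-0.002,-0.025,0],[0,0,0],-1],[[-0.002,-0.025,0],[0,0,0],-1],[[-0.002,-0.025,0],[0,0,0],-1],[[-0.002,-0.025,0],[0,0,0],-1],[[-0.002,-0.025,0],[0,0,0],-1],[[-0.002,-0.025,0],[0,0,0],-1],[[-0.002,-0.025,0],[0,0,0],-1]]'
```

```text
time: 14.42
tool_pos: [452.4, 147.1, 102.7]
tcp_rot: [3.139, 0.001, 3.053]
contact_force: [-2.5, 6.3, 7.8]
grip_width: 23.9
finger_force: 30.0
```

```bash
python3 -m pendant '[[[-0.001,-0.017,0],[0,0,0],-1],[[-0.001,-0.017,0],[0,0,0],-1],[[-0.001,-0.017,0],[0,0,0],-1],[[-0.001,-0.017,0],[0,0,0],-1],[[-0.001,-0.017,0],[0,0,0],-1],[[-0.001,-0.017,0],[0,0,0],-1],[[-0.001,-0.017,0],[0,0,0],-1],[[-0.001,-0.017,0],[0,0,0],-1],[[-0.001,-0.017,0],[0,0,0],-1],[[-0.001,-0.017,0],[0,0,0],-1]]'
```

```text
time: 15.25
tool_pos: [451.9, 141.4, 102.7]
tcp_rot: [3.141, 0.0, 3.053]
contact_force: [-2.4, 1.5, 8.9]
grip_width: 23.7
finger_force: 30.0
```

```bash
python3 -m pendant '[[[-0.002,-0.025,0],[0,0,0],-1],[[-0.002,-0.025,0],[0,0,0],-1],[[-0.002,-0.025,0],[0,0,0],-1],[[-0.002,-0.025,0],[0,0,0],-1],[[-0.002,-0.025,0],[0,0,0],-1],[[-0.002,-0.025,0],[0,0,0],-1],[[-0.002,-0.025,0],[0,0,0],-1],[[-0.002,-0.025,0],[0,0,0],-1],[[-0.002,-0.025,0],[0,0,0],-1],[[-0.002,-0.025,0],[0,0,0],-1]]'
```

```text
time: 16.08
tool_pos: [451.2, 133.6, 102.6]
tcp_rot: [3.141, 0.0, 3.053]
contact_force: [-3.1, 0.8, 8.1]
grip_width: 23.4
finger_force: 30.0
```

```bash
python3 -m pendant '[[[-0.002,-0.027,-0.002],[0,0,0],-1],[[-0.002,-0.027,-0.002],[0,0,0],-1],[[-0.002,-0.027,-0.002],[0,0,0],-1],[[-0.002,-0.027,0],[0,0,0],-1],[[-0.002,-0.027,0],[0,0,0],-1],[[-0.002,-0.027,0],[0,0,0],-1],[[-0.002,-0.027,0],[0,0,0],-1],[[-0.002,-0.027,0],[0,0,0],-1],[[-0.002,-0.027,0],[0,0,0],-1],[[-0.002,-0.027,0],[0,0,0],-1]]'
```

```text
time: 16.92
tool_pos: [450.7, 126.4, 102.6]
tcp_rot: [3.139, 0.0, 3.053]
contact_force: [-4.2, 5.3, 8.7]
grip_width: 23.8
finger_force: 30.0
```

```bash
python3 -m pendant '[[[-0.003,-0.018,0],[0,0,0],-1],[[-0.003,-0.018,0],[0,0,0],-1],[[-0.003,-0.018,0],[0,0,0],-1],[[-0.003,-0.018,0],[0,0,0],-1],[[-0.003,-0.018,0],[0,0,0],-1],[[-0.003,-0.018,0],[0,0,0],-1],[[-0.003,-0.018,0],[0,0,0],-1],[[-0.003,-0.018,0],[0,0,0],-1],[[-0.003,-0.018,0],[0,0,0],-1],[[-0.003,-0.018,0],[0,0,0],-1]]'
```

```text
time: 17.75
tool_pos: [450.0, 120.3, 102.6]
tcp_rot: [3.141, 0.001, 3.053]
contact_force: [-2.4, 1.0, 8.8]
grip_width: 23.5
finger_force: 30.0
```

```bash
python3 -m pendant '[[[-0.003,-0.03,-0.002],[0,0,0],-1],[[-0.003,-0.03,-0.002],[0,0,0],-1],[[-0.003,-0.03,0],[0,0,0],-1],[[-0.003,-0.03,0],[0,0,0],-1],[[-0.003,-0.03,0],[0,0,0],-1],[[-0.003,-0.03,0],[0,0,0],-1],[[-0.003,-0.03,0],[0,0,0],-1],[[-0.003,-0.03,0],[0,0,0],-1],[[-0.003,-0.03,0],[0,0,0],-1],[[-0.003,-0.03,0],[0,0,0],-1]]'
```

```text
time: 18.58
tool_pos: [449.2, 111.0, 102.5]
tcp_rot: [3.141, 0.001, 3.053]
contact_force: [-2.9, 0.8, 9.4]
grip_width: 23.8
finger_force: 30.0
```

```bash
python3 -m pendant '[[[-0.003,-0.025,0],[0,0,0],-1],[[-0.003,-0.025,0],[0,0,0],-1],[[-0.003,-0.025,0],[0,0,0],-1],[[-0.003,-0.025,0],[0,0,0],-1],[[-0.002,-0.025,0],[0,0,0],-1],[[-0.002,-0.025,0],[0,0,0],-1],[[-0.002,-0.025,0],[0,0,0],-1],[[-0.002,-0.025,0],[0,0,0],-1],[[-0.002,-0.025,0],[0,0,0],-1],[[-0.002,-0.025,0],[0,0,0],-1]]'
```

```text
time: 19.42
tool_pos: [448.6, 104.2, 102.5]
tcp_rot: [3.14, 0.001, 3.053]
contact_force: [-2.0, 4.1, 9.5]
grip_width: 23.8
finger_force: 30.0
```

```bash
python3 -m pendant '[[[-0.002,-0.022,0],[0,0,0],-1],[[-0.002,-0.022,0],[0,0,0],-1],[[-0.002,-0.022,0],[0,0,0],-1],[[-0.002,-0.022,0],[0,0,0],-1],[[-0.002,-0.022,0],[0,0,0],-1],[[-0.002,-0.022,0],[0,0,0],-1],[[-0.002,-0.022,0],[0,0,0],-1],[[-0.002,-0.022,0],[0,0,0],-1],[[-0.002,-0.022,0],[0,0,0],-1],[[-0.002,-0.022,0],[0,0,0],-1]]'
```

```text
time: 20.25
tool_pos: [447.9, 96.9, 102.5]
tcp_rot: [3.141, 0.001, 3.053]
contact_force: [-2.4, 0.9, 10.0]
grip_width: 23.8
finger_force: 30.0
```

```bash
python3 -m pendant '[[[-0.003,-0.03,0],[0,0,0],-1],[[-0.003,-0.03,0],[0,0,0],-1],[[-0.003,-0.03,0],[0,0,0],-1],[[-0.003,-0.03,0],[0,0,0],-1],[[-0.003,-0.03,0],[0,0,0],-1],[[-0.003,-0.03,0],[0,0,0],-1],[[-0.003,-0.03,0],[0,0,0],-1],[[-0.003,-0.03,0],[0,0,0],-1],[[-0.003,-0.03,0],[0,0,0],-1],[[-0.003,-0.03,0],[0,0,0],-1]]'
```

```text
time: 21.08
tool_pos: [447.2, 88.5, 102.6]
tcp_rot: [3.14, 0.002, 3.053]
contact_force: [-1.5, 7.2, 9.2]
grip_width: 23.5
finger_force: 30.0
```

```bash
python3 -m pendant '[[[-0.002,-0.02,0],[0,0,0],-1],[[-0.002,-0.02,0],[0,0,0],-1],[[-0.002,-0.02,0],[0,0,0],-1],[[-0.002,-0.02,0],[0,0,0],-1],[[-0.002,-0.02,0],[0,0,0],-1],[[-0.002,-0.02,0],[0,0,0],-1],[[-0.002,-0.02,0],[0,0,0],-1],[[-0.002,-0.02,0],[0,0,0],-1],[[-0.002,-0.02,0],[0,0,0],-1],[[-0.002,-0.02,0],[0,0,0],-1]]'
```

```text
time: 21.92
tool_pos: [446.6, 82.3, 102.6]
tcp_rot: [3.141, 0.002, 3.053]
contact_force: [-1.3, 2.1, 9.3]
grip_width: 23.8
finger_force: 30.0
```

```bash
python3 -m pendant '[[[-0.003,-0.03,0],[0,0,0],-1],[[-0.003,-0.03,0],[0,0,0],-1],[[-0.003,-0.03,0],[0,0,0],-1],[[-0.003,-0.03,0],[0,0,0],-1],[[-0.003,-0.03,0],[0,0,0],-1],[[-0.003,-0.03,0],[0,0,0],-1],[[-0.003,-0.03,0],[0,0,0],-1],[[-0.003,-0.03,0],[0,0,0],-1],[[-0.003,-0.03,0],[0,0,0],-1],[[-0.003,-0.03,0],[0,0,0],-1]]'
```

```text
time: 22.75
tool_pos: [445.8, 72.8, 102.5]
tcp_rot: [3.141, 0.002, 3.053]
contact_force: [-1.2, -0.1, 10.6]
grip_width: 23.6
finger_force: 30.0
```

```bash
python3 -m pendant '[[[-0.002,-0.025,0.001],[0,0,0],-1],[[-0.002,-0.025,0.001],[0,0,0],-1],[[-0.002,-0.025,0.001],[0,0,0],-1],[[-0.002,-0.025,0],[0,0,0],-1],[[-0.002,-0.025,0],[0,0,0],-1],[[-0.002,-0.025,0],[0,0,0],-1],[[-0.002,-0.025,0],[0,0,0],-1],[[-0.002,-0.025,0],[0,0,0],-1],[[-0.002,-0.025,0],[0,0,0],-1],[[-0.002,-0.025,0],[0,0,0],-1]]'
```

```text
time: 23.58
tool_pos: [445.2, 66.2, 102.6]
tcp_rot: [3.14, 0.002, 3.053]
contact_force: [-1.4, 5.3, 9.6]
grip_width: 23.9
finger_force: 30.0
```

```bash
python3 -m pendant '[[[-0.002,-0.022,0],[0,0,0],-1],[[-0.002,-0.022,0],[0,0,0],-1],[[-0.002,-0.022,0],[0,0,0],-1],[[-0.002,-0.022,0],[0,0,0],-1],[[-0.002,-0.022,0],[0,0,0],-1],[[-0.002,-0.022,0],[0,0,0],-1],[[-0.002,-0.022,0],[0,0,0],-1],[[-0.002,-0.022,0],[0,0,0],-1],[[-0.002,-0.022,0],[0,0,0],-1],[[-0.002,-0.022,0],[0,0,0],-1]]'
```

```text
time: 24.42
tool_pos: [444.5, 58.8, 102.6]
tcp_rot: [3.141, 0.002, 3.053]
contact_force: [-0.3, 0.4, 8.9]
grip_width: 23.8
finger_force: 30.0
```

```bash
python3 -m pendant '[[[-0.003,-0.03,0],[0,0,0],-1],[[-0.003,-0.03,0],[0,0,0],-1],[[-0.003,-0.03,0],[0,0,0],-1],[[-0.003,-0.03,0],[0,0,0],-1],[[-0.003,-0.03,0],[0,0,0],-1],[[-0.003,-0.03,0],[0,0,0],-1],[[-0.003,-0.03,0],[0,0,0],-1],[[-0.003,-0.03,0],[0,0,0],-1],[[-0.003,-0.03,0],[0,0,0],-1],[[-0.003,-0.03,0],[0,0,0],-1]]'
```

```text
time: 25.25
tool_pos: [443.7, 49.7, 102.6]
tcp_rot: [3.141, 0.002, 3.053]
contact_force: [-1.5, 0.4, 8.4]
grip_width: 23.9
finger_force: 30.0
```

```bash
python3 -m pendant '[[[-0.002,-0.02,-0.002],[0,0,0],-1],[[-0.002,-0.02,-0.002],[0,0,0],-1],[[-0.002,-0.02,0],[0,0,0],-1],[[-0.002,-0.02,0],[0,0,0],-1],[[-0.002,-0.02,0],[0,0,0],-1],[[-0.002,-0.02,0],[0,0,0],-1],[[-0.002,-0.02,0],[0,0,0],-1],[[-0.002,-0.02,0],[0,0,0],-1],[[-0.002,-0.02,0],[0,0,0],-1],[[-0.002,-0.02,0],[0,0,0],-1]]'
```

```text
time: 26.08
tool_pos: [443.2, 44.2, 102.6]
tcp_rot: [3.14, 0.002, 3.053]
contact_force: [-0.9, 3.2, 9.3]
grip_width: 23.8
finger_force: 30.0
```

```bash
python3 -m pendant '[[[-0.002,-0.022,0],[0,0,0],-1],[[-0.002,-0.022,0],[0,0,0],-1],[[-0.002,-0.022,0],[0,0,0],-1],[[-0.002,-0.022,0],[0,0,0],-1],[[-0.002,-0.022,0],[0,0,0],-1],[[-0.002,-0.022,0],[0,0,0],-1],[[-0.002,-0.022,0],[0,0,0],-1],[[-0.002,-0.022,0],[0,0,0],-1],[[-0.002,-0.022,0],[0,0,0],-1],[[-0.002,-0.022,0],[0,0,0],-1]]'
```

```text
time: 26.92
tool_pos: [442.6, 37.1, 102.5]
tcp_rot: [3.141, 0.002, 3.053]
contact_force: [-3.1, 0.8, 9.1]
grip_width: 24.0
finger_force: 30.0
```

```bash
python3 -m pendant '[[[-0.003,-0.035,0],[0,0,0],-1],[[-0.003,-0.035,0],[0,0,0],-1],[[-0.003,-0.035,0],[0,0,0],-1],[[-0.003,-0.035,0],[0,0,0],-1],[[-0.003,-0.035,0],[0,0,0],-1],[[-0.003,-0.035,0],[0,0,0],-1],[[-0.003,-0.035,0],[0,0,0],-1],[[-0.003,-0.035,0],[0,0,0],-1],[[-0.003,-0.035,0],[0,0,0],-1],[[-0.003,-0.035,0],[0,0,0],-1]]'
```

```text
time: 27.75
tool_pos: [441.7, 26.5, 102.5]
tcp_rot: [3.142, 0.002, 3.053]
contact_force: [-2.3, 1.3, 9.3]
grip_width: 24.0
finger_force: 30.0
```

```bash
python3 -m pendant '[[[-0.003,-0.04,0],[0,0,0],-1],[[-0.003,-0.04,0],[0,0,0],-1],[[-0.003,-0.04,0],[0,0,0],-1],[[-0.003,-0.04,0],[0,0,0],-1],[[-0.003,-0.04,0],[0,0,0],-1],[[-0.003,-0.04,0],[0,0,0],-1],[[-0.003,-0.04,0],[0,0,0],-1],[[-0.003,-0.04,0],[0,0,0],-1],[[-0.003,-0.04,0],[0,0,0],-1],[[-0.003,-0.04,0],[0,0,0],-1]]'
```

```text
time: 28.58
tool_pos: [440.7, 14.5, 102.5]
tcp_rot: [-3.142, 0.002, 3.053]
contact_force: [-2.4, -0.3, 10.2]
grip_width: 23.8
finger_force: 30.0
```

The force stayed at 11–13 N and the height read 102.5–102.6 on the strips and both lands, so all strips are flush. I'll lift and go back to the stand.

```bash
python3 -m pendant '[[[0,0,0.1],[0,0,0],-1],[[0,0,0.3],[0,0,0],-1],[[0,0,0.5],[0,0,0],-1],[[0,0,0.5],[0,0,0],-1],[[0,0,0.5],[0,0,0],-1],[[0,0,0.4],[0,0,0],-1],[[0,0.2,0.2],[0,0,0],-1],[[0.05,0.5,0],[0,0,0.05],-1],[[0.09,0.7,0],[0,0,0.05],-1],[[0.1,0.8,0],[0,0,0.05],-1]]'
python3 -m pendant '[[[0.12,0.9,0],[0,0,0.05],-1],[[0.12,0.9,0],[0,0,0.05],-1],[[0.12,0.9,0],[0,0,0.05],-1],[[0.12,0.9,0],[0,0,0.05],-1],[[0.12,0.9,0],[0,0,0.05],-1],[[0.12,0.9,0],[0,0,0.05],-1],[[0.12,0.8,0],[0,0,0.05],-1],[[0.11,0.6,0],[0,0,0],-1],[[0,0.3,0],[0,0,0],-1],[[0,0.08,0],[0,0,0],-1]]'
python3 - <<'E'
from h import *
o=bot.get_obs();t=o["tool_pos"];print(t,o["tcp_rot"],o["contact_force"])
im=bot.capture("side");cv2.imwrite("pics/side3.png",im);cv2.imwrite("pics/top3.png",bot.capture("top"))
print(proj("side",t+[-46,22,-28]),proj("side",t+[-46,-22,-28]))
u,v=proj("side",t+[0,0,-30]).astype(int);print(u,v)
cv2.imwrite("pics/side3c.png",cv2.resize(im[v-50:v+50,u-45:u+85],None,fx=6,fy=6,interpolation=cv2.INTER_CUBIC))
E
```

```text
time: 29.42
tool_pos: [447.0, 81.2, 176.6]
tcp_rot: [-3.142, -0.0, 3.07]
contact_force: [0.7, 0.5, -3.0]
grip_width: 23.7
finger_force: 30.0
time: 30.25
tool_pos: [475.1, 297.5, 176.0]
tcp_rot: [-3.141, -0.001, 3.115]
contact_force: [-0.1, -0.2, -2.5]
grip_width: 24.1
finger_force: 30.0
[475.07129563 297.48142892 175.99918991] [-3.14139884e+00 -1.16604804e-03  3.11527291e+00] [-0.07760107 -0.18330116 -2.51073879]
[357.99382082 240.56811165] [373.38685172 233.85281931]
355 225
```

View pics/side3c.png

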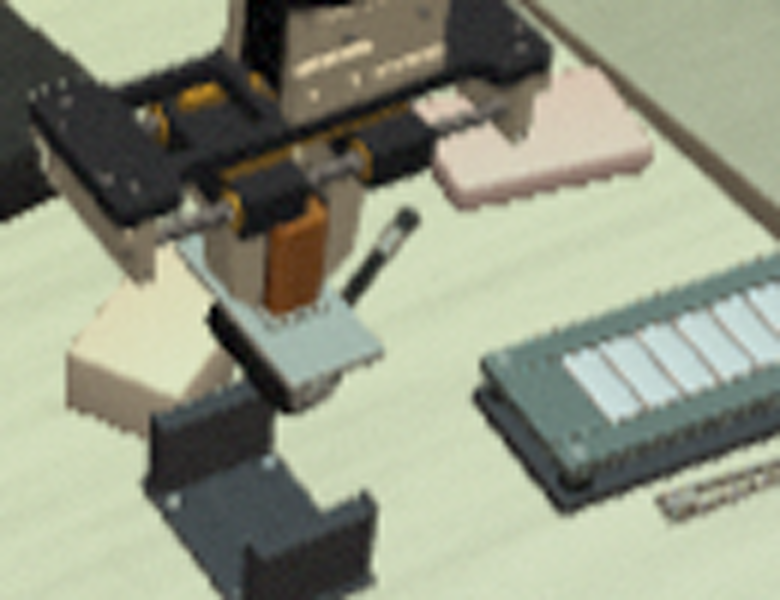

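The roller hangs upright in the grip, with the plate corner at about (357,238) as before. I'll centre it and lower it.

```bash
python3 -m pendant '[[[0.04,-0.05,0],[0,0,-0.07],-1],[[0,0,-0.3],[0,0,0],-1],[[0,0,-0.5],[0,0,0],-1],[[0,0,-0.6],[0,0,0],-1],[[0,0,-0.6],[0,0,0],-1],[[0,0,-0.5],[0,0,0],-1],[[0,0,-0.3],[0,0,0],-1],[[0,0,-0.2],[0,0,0],-1],[[0,0,-0.05],[0,0,0],-1],[[0,0,0],[0,0,0],-1]]'
```

```text
time: 31.18
tool_pos: [477.2, 294.3, 85.2]
tcp_rot: [3.141, 0.0, 3.105]
contact_force: [-1.0, 0.5, -3.0]
grip_width: 23.9
finger_force: 30.0
```

```bash
python3 -m pendant '[[[0,0.03,-0.015],[0,0,0],-1],[[0,0.02,-0.015],[0,0,0],-1],[[0,0,-0.015],[0,0,0],-1],[[0,0,-0.015],[0,0,0],-1],[[0,0,-0.015],[0,0,0],-1],[[0,0,-0.015],[0,0,0],-1],[[0,0,-0.01],[0,0,0],-1],[[0,0,0],[0,0,0],-1],[[0,0,0],[0,0,0],-1],[[0,0,0],[0,0,0],-1]]'
```

```text
time: 32.02
tool_pos: [477.0, 296.1, 82.2]
tcp_rot: [3.142, -0.0, 3.105]
contact_force: [-0.6, -0.1, -3.0]
grip_width: 23.6
finger_force: 30.0
```

```bash
python3 -m pendant '[[[0,0,-0.01],[0,0,0],-1],[[0,0,-0.01],[0,0,0],-1],[[0,0,-0.01],[0,0,0],-1],[[0,0,-0.01],[0,0,0],-1],[[0,0,-0.01],[0,0,0],-1],[[0,0,-0.01],[0,0,0],-1],[[0,0,0],[0,0,0],-1],[[0,0,0],[0,0,0],-1],[[0,0,0],[0,0,0],-1],[[0,0,0],[0,0,0],-1]]'
```

```text
time: 32.85
tool_pos: [477.0, 296.0, 80.4]
tcp_rot: [3.141, 0.0, 3.105]
contact_force: [0.2, -0.1, -3.5]
grip_width: 23.8
finger_force: 30.0
```

```bash
python3 -m pendant '[[[0,0,-0.01],[0,0,0],-1],[[0,0,-0.01],[0,0,0],-1],[[0,0,-0.01],[0,0,0],-1],[[0,0,-0.01],[0,0,0],-1],[[0,0,-0.01],[0,0,0],-1],[[0,0,0],[0,0,0],-1],[[0,0,0],[0,0,0],-1],[[0,0,0],[0,0,0],-1],[[0,0,0],[0,0,0],-1],[[0,0,0],[0,0,0],-1]]'
```

```text
time: 33.68
tool_pos: [477.0, 296.0, 79.5]
tcp_rot: [3.141, 0.0, 3.105]
contact_force: [-2.0, -2.0, 5.1]
grip_width: 24.0
finger_force: 30.0
```

It is seated, with contact at z ≈ 79.6 as expected. I'll release, rise and check.

```bash
python3 -m pendant '[[[0,0,0],[0,0,0],0.5],[[0,0,0],[0,0,0],0.5],[[0,0,0],[0,0,0],0.5],[[0,0,0],[0,0,0],0.5],[[0,0,0],[0,0,0],0.5],[[0,0,0],[0,0,0],0.5],[[0,0,0],[0,0,0],0.5],[[0,0,0],[0,0,0],0.5],[[0,0,0],[0,0,0],0.5],[[0,0,0],[0,0,0],0.5]]'
python3 -m pendant '[[[0,0,0.1],[0,0,0],0.5],[[0,0,0.3],[0,0,0],0.5],[[0,0,0.5],[0,0,0],0.5],[[0,0,0.7],[0,0,0],0.5],[[0,0,0.8],[0,0,0],0.5],[[0,0,0.8],[0,0,0],0.5],[[0,0,0.8],[0,0,0],0.5],[[0,0,0.8],[0,0,0],0.5],[[0,0,0.4],[0,0,0],0.5],[[0,0,0],[0,0,0],0.5]]'
python3 -m pendant '[[[-0.8,0.5,0],[0,0,0],0.5],[[-0.8,0.5,0],[0,0,0],0.5],[[-0.8,0.5,0],[0,0,0],0.5],[[-0.8,0.6,0],[0,0,0],0.5],[[-0.8,0.7,0],[0,0,0],0.5],[[-0.8,0.9,0],[0,0,0],0.5],[[-0.6,0.9,0],[0,0,0],0.5],[[-0.3,0.5,0],[0,0,0],0.5],[[0,0,0],[0,0,0],0.5],[[0,0,0],[0,0,0],0.5]]'
python3 - <<'E'
from h import *
t=bot.capture("top");s=bot.capture("side");cv2.imwrite("pics/t4.png",t);cv2.imwrite("pics/s4.png",s)
f=lambda c:cv2.resize(c,(400,300),interpolation=cv2.INTER_CUBIC)
w=lambda im,u,v,a:f(im[v-3*a:v+3*a,u-4*a:u+4*a])
cv2.imwrite("pics/fin.png",np.vstack([np.hstack([w(t,349,255,12),w(t,455,287,15)]),np.hstack([w(s,355,245,14),w(s,425,235,14)])]))
hsv=cv2.cvtColor(t,cv2.COLOR_BGR2HSV)
m=cv2.inRange(hsv,np.array([85,15,110]),np.array([125,70,185]));b=np.zeros_like(m);b[226:290,330:368]=m[226:290,330:368]
b=cv2.morphologyEx(b,cv2.MORPH_OPEN,np.ones((3,3)))
k=max(cv2.findContours(b,cv2.RETR_EXTERNAL,cv2.CHAIN_APPROX_NONE)[0],key=cv2.contourArea)
r=cv2.minAreaRect(k);p=np.array([ray("top",q,56) for q in cv2.boxPoints(r)]);print(r,p.mean(0))
E
```

```text
time: 34.52
tool_pos: [477.0, 296.0, 78.9]
tcp_rot: [3.141, 0.0, 3.105]
contact_force: [0.7, -0.3, 0.3]
grip_width: 68.6
finger_force: 0.0
time: 35.35
tool_pos: [478.3, 296.7, 239.1]
tcp_rot: [3.138, 0.007, 3.105]
contact_force: [-0.0, 0.6, -0.3]
grip_width: 69.2
finger_force: 0.0
time: 36.18
tool_pos: [305.2, 449.1, 234.1]
tcp_rot: [-3.14, -0.001, 3.107]
contact_force: [0.1, -0.9, -0.8]
grip_width: 68.8
finger_force: 0.0
((347.5260009765625, 255.58090209960938), (21.896236419677734, 46.14936065673828), 8.746162414550781) [477.2315191  296.81772627  56.        ]
```

View pics/fin.png

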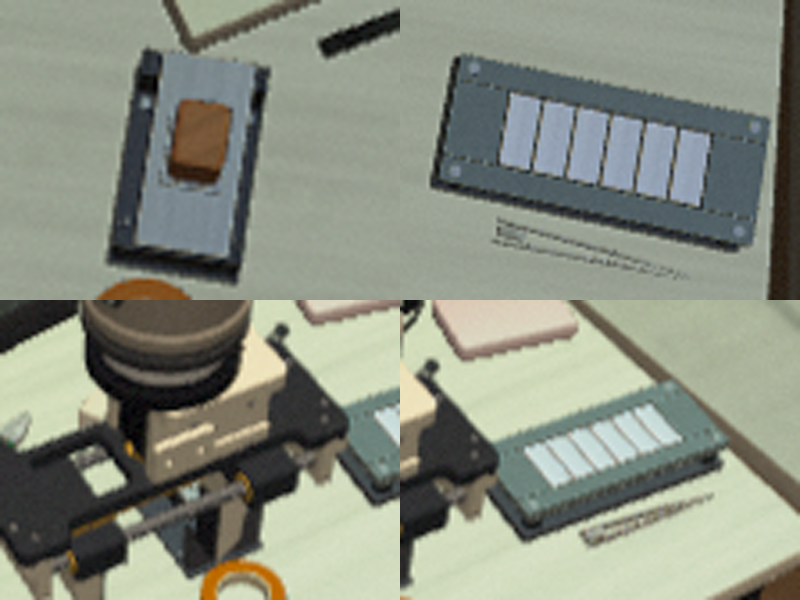

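The top crop shows the roller hanging in its stand, with the plate centre at (347.5,255.6), within 1.5 mm of where it started. All six strips are flush with uniform gaps. I'll hand in.

```bash
python3 -c "
from plant import bot
print(bot.close_job())"
```

```text
the job is handed in; nothing more can be done
None
```

I rolled all six strips down flush at about 9–14 N (read between moves), hung the roller back upright in its stand and let go, and handed the job in at about 36 s; the hand-in returned no verdict.

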